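# Stand the knocked-over bowl and sauce cup back up

### The job

The small beige rice bowl and one white sauce cup have been knocked over and lie on their sides on the counter. Tip each of them back onto its foot, mouth up, by pushing its rim over with the fingertips; do not lift or carry them, and leave them standing about where they lay (within some 10 cm). Do not disturb the standing white cup, the bottle, the tin or the roll of tape.

Things in the scene. Friction and masses are not known exactly. Their poses are not given: they have to be found in the camera images.
- rice_bowl: Small beige tapered bowl, loose, 64 mm tall, 0.17 kg: mouth 93 mm across, wall about 3 mm, flat foot 62 mm across. It starts lying on its side, its mouth looking some 14 degrees above level, and rolls if pushed sideways. Origin: centre of the foot's underside (29 mm high as it lies); +z runs along its axis from foot to mouth and points up when it stands.
- bowl_mouth (a point): Centre of the rice bowl's mouth, 64 mm from its origin along +z. As it lies, the top of the rim is 90 mm above the counter and, level, 50 mm from the origin. A level push there from mouth toward foot turns it over the lower edge of its foot; after some 30 degrees it drops upright by itself. Friction on the counter is about 0.6.
- sauce_cup: Small white tapered sauce cup, loose, 47 mm tall, 0.08 kg: mouth 76 mm across, wall about 2 mm, flat foot 52 mm across. It starts lying on its side, its mouth looking some 15 degrees above level, and rolls if pushed sideways. Origin: centre of the foot's underside (24 mm high as it lies); +z runs along its axis from foot to mouth and points up when it stands.
- cup_mouth (a point): Centre of the fallen sauce cup's mouth, 47 mm from its origin along +z. As it lies, the top of the rim is 73 mm above the counter and, level, 35 mm from the origin. It tips upright by a level push there, as the bowl does.
- spare_cup: Another white sauce cup like the fallen one, standing upright, 76 mm across and 47 mm tall; loose, to be left alone. Origin: centre of its underside.
- sauce_bottle: Yellow squeeze bottle, 62 mm across, 206 mm tall, standing; loose, to be left alone. Origin: centre of its underside.
- tea_tin: Green tin, 71 x 88 mm, 111 mm tall, standing; loose, to be left alone. Origin: centre of its underside.
- tape_roll: Roll of brown tape lying flat, 92 mm across, 48 mm tall; loose, to be left alone. Origin: centre of its underside.
There are look-alikes about, which are no part of the job. Leave any red or turquoise look-alike of the sauce_cup alone.

How it is judged:
By the outcome, as a careful person would: the job done as asked, in the order asked, and still so for the second after the job is handed in, with the robot touching nothing.
It also fails if it takes over 38 s, if anything falls off the work surface, if the arm or the gripper's body presses on something with over 40 N, if the wrist force passes 120 N, or if a joint passes its speed limit or range.

### The arm

A 6-joint arm with a two-finger parallel gripper is mounted at the origin on a cart in front of the work surface, level with it; the furniture and walls round the work are solid. World frame = base frame: x ahead of the robot, y to its left, z up, the work surface at z = 0. Lengths are in m, angles in rad, forces in N, time in s.
With the tool pointing down it reaches from about 0.375 to 0.975 m from the base axis. Payload 3.8 kg.
Tool frame: the origin (TCP) lies at the very end of the fingers, on their centre line; the grasp point (between the pads) lies 19 mm behind it (bot.grip_point_offset is the distance from the TCP to the grasp point, in m); z points along the fingers, x is the direction in which the jaws open and shut, and the axes are right-handed (so a half turn about z gives the same grasp; the last joint's range is limited). The gripper opens to 85 mm and grips with 20 to 120 N. Pads are 22 mm wide; open, the fingers measure 114 mm over their backs; the gripper's body (76 mm by 85 mm) begins 54 mm behind the grasp point. The pads swing forward as they close: fully open they stand 13 mm farther back than shut.
Start: joints at [1.156, 0.264, 1.604, -0, 1.274, -0.037], TCP at [0.249, 0.627, 0.208] pointing down, gripper open.
Joint ranges: [-2.63, 2.63], [-0.94, 2.18], [0.31, 2.57], [-1.31, 4.45], [0, 2.66], [-2.55, 2.55]. Speed limits (rad/s): [2.57, 2.57, 3.14, 3.14, 3.14, 3.14].

### API

Orientations are given as a rotation vector (axis times angle).
In Python, from workcell import bot, read_camera gives the robot as it stands.
- The arm moves only by the tool arm_command, never from a script. Its argument "rows" is a list of rows, each an object with "delta_rot": the turn, a rotation vector about the tool's x, y, z in rad, a list of three; "xyz": the shift along the tool's x, y, z in m, a list of three; "gripper": the finger opening in m, from 0 to 0.0854. A call has 1 to 12 rows; each row shifts and turns the commanded pose from where the row before left it, along the tool's axes as they then stand; what a row does not reach is not made up. A row lasts 1/10 s, in which the tool goes at most 50 mm and 8.59 degrees, less where a joint would pass 70% of its speed; a pose out of reach is approached as far as the arm can. A call is refused whole if a number of a shift passes 0.05 or a number of a turn 0.15, either way. A call with a gripper value outside its range is refused whole. The fingers move at their own pace and stop on an object; "force" is the grip in N (left out, the last holds). Time passes only in rows, so rows that do not move let the fingers close. It gives the time, the measured TCP pose, the force and the opening at its end, in the units of the state.
- bot.read_state(): the state, without advancing time (a new reading comes with each control period).
- read_camera(name): name is "scene" or "top"; returns a dict with "pixels" (480x640x3 uint8, red, green, blue), "range_z" (480x640 float32, m along the optical axis (not along the pixel's ray), 0 where there is no reading), "intrinsics" (3x3 intrinsics, pixels), "camera_from_world" (4x4, takes a point from world to camera coordinates). Camera axes: x right, y up, looking along -z (the intrinsics and any distortion apply to the point x, -y, -z); pixel columns grow to the right and rows downward; lengths in m; the calibration is good to about 2 mm. A picture is of the moment at which its call begins.
- bot.finish_job(): hands the job in, once; it reports no verdict.
The state is a dict: "time": time; "q": joint angles; "joint_vel": joint speeds; "joint_torque": joint torques, N m; "tool_pos": TCP position; "tcp_rot": TCP orientation; "wrist_force": force on the tool from outside, world axes, zero at the start; "torque": the same for the moment, N m; "width": opening from 0.0 (shut) to 1.0 (fully open).
Only numpy, scipy, OpenCV 4.12 (cv2) and the standard library are available. Lean on these libraries where they do the work, as an engineer would, in place of code of your own. Each camera call takes 0.05 s, during which the arm holds its last target.

## Working session

There is one attempt and no reset: what is moved stays moved. The work goes in short steps, Python scripts to look and compute and a tool call to move; the robot and the scene stay as the last step left them, time stands still between calls to the robot, and variables do not carry over. Pictures are saved under pics/ and viewed, and the job is handed in when it is done.

Besides the shell and the picture viewer there is one more tool, called after "Call:" as name(argument=value, ...), one argument or row to a line, values as JSON. arm_command: Moves the arm, as the interface text tells. Its arguments: {"type":"object","properties":{"rows":{"type":"array","items":{"type":"object","properties":{"delta_rot":{"type":"array","items":{"type":"number"}},"xyz":{"type":"array","items":{"type":"number"}},"gripper":{"type":"number"}}}},"force":{"type":"number"}},"required":["rows"]}

```bash
mkdir -p pics; ls
python3 - <<'E'
from workcell import bot, read_camera
import cv2,numpy as np
for n in("scene","top"):
    d=read_camera(n); cv2.imwrite(f"pics/{n}0.png",d["pixels"][:,:,::-1]); np.savez(f"{n}0.npz",**d)
    print(d["intrinsics"],d["camera_from_world"],[k for k in d])
print(bot.read_state())
E
```

```text
pics
[[495.74149928   0.         313.72634424]
 [  0.         495.74149928 239.74211376]
 [  0.           0.           1.        ]] [[ 0.66253425 -0.74888259  0.01494115 -0.4718518 ]
 [ 0.53607628  0.48800792  0.68881818 -0.34014198]
 [-0.52313534 -0.44835604  0.72478015 -1.04932451]
 [ 0.          0.          0.          1.        ]] ['pixels', 'range_z', 'intrinsics', 'camera_from_world']
[[602.03976839   0.         320.91322554]
 [  0.         602.03976839 236.09942862]
 [  0.           0.           1.        ]] [[ 0.01989438 -0.99979912 -0.00243496 -0.09039549]
 [ 0.99369749  0.01950413  0.1103852  -0.60363238]
 [-0.11031553 -0.00461566  0.9938859  -1.23425242]
 [ 0.          0.          0.          1.        ]] ['pixels', 'range_z', 'intrinsics', 'camera_from_world']
{'time': 0.1, 'q': array([ 1.15609744e+00,  2.64687546e-01,  1.60529876e+00, -1.26500467e-05,
        1.27371677e+00, -3.69294689e-02]), 'joint_vel': array([-0.00062697, -0.00111175, -0.00064328,  0.00173102, -0.00035119,
        0.00017647]), 'joint_torque': array([ 1.59515334e-03, -5.16708577e+01, -3.68587697e+01, -5.43681870e-05,
        6.36857265e-03,  3.40360418e-05]), 'tool_pos': array([0.2486963 , 0.62671319, 0.20694692]), 'tcp_rot': array([ 2.59809763,  1.76419477, -0.00279833]), 'wrist_force': array([ 0.52806582,  0.06583184, -0.00625277]), 'torque': array([ 0.03743188, -0.03214024, -0.03968772]), 'width': 0.9981685151213022}
```

View pics/scene0.png

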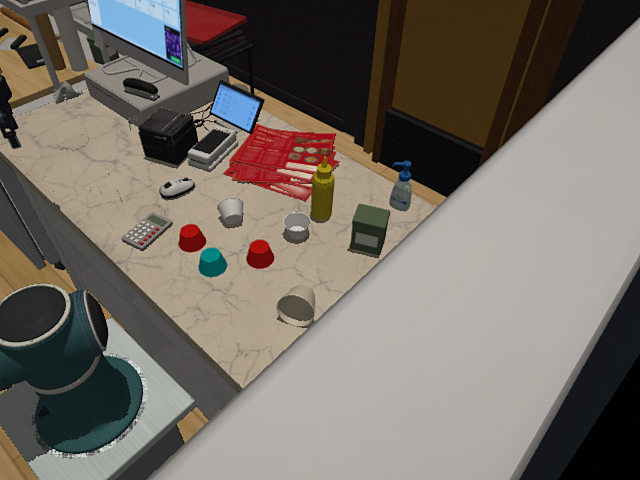

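View pics/top0.png

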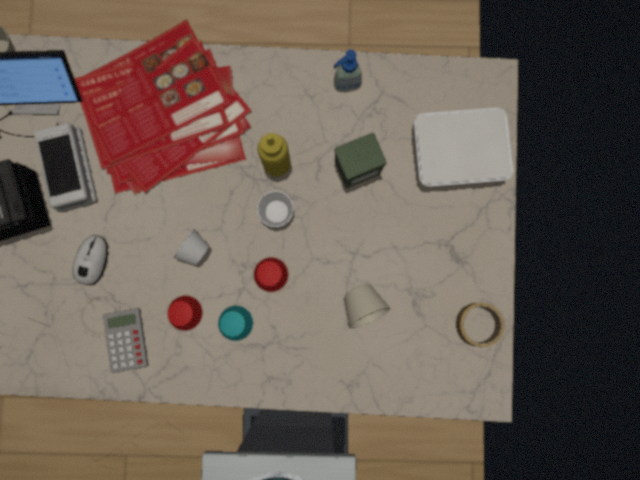

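Run:
```python
import cv2,numpy as np
t=cv2.imread("pics/top0.png");s=cv2.imread("pics/scene0.png")
def c(im,x,y,w=32): return cv2.resize(im[y-w:y+w,x-w:x+w],(390,390),interpolation=cv2.INTER_CUBIC)
a=np.hstack([c(t,192,248),c(t,364,305)]);b=np.hstack([c(s,231,212),c(s,297,305)])
cv2.imwrite("pics/zt.png",a);cv2.imwrite("pics/zs.png",b)
d=np.load("scene0.npz");print(d["range_z"][300:480:40,300:640:60])
```

```text
[[1.2211466 0.        0.        0.        0.        0.       ]
 [0.        0.        0.        0.        0.        0.       ]
 [0.        0.        0.        0.        0.        0.       ]
 [0.        0.        0.        0.        0.        0.       ]
 [0.        0.        0.        0.        0.        0.       ]]
```

View pics/zt.png

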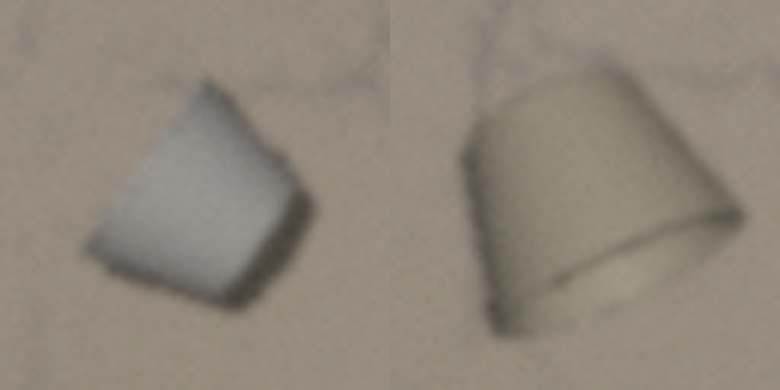

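View pics/zs.png

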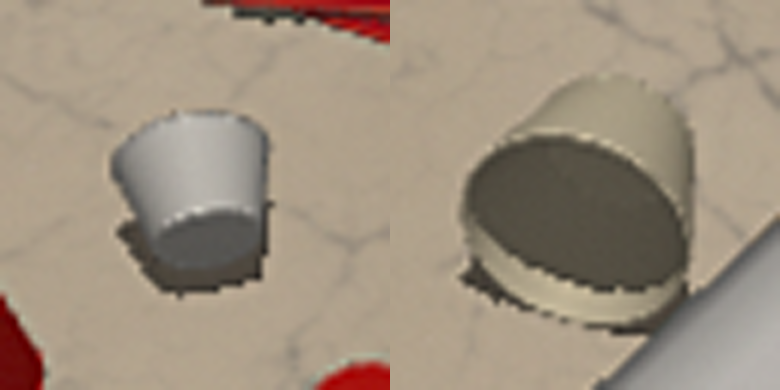

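```bash
cat > h.py <<'E'
import numpy as np,cv2
def ray(d,u,v,z):
    K=d["intrinsics"];T=d["camera_from_world"];R=T[:3,:3];t=T[:3,3]
    c=-R.T@t; p=np.linalg.inv(K)@[u,v,1]; w=R.T@np.array([p[0],-p[1],-p[2]])
    return c+w*(z-c[2])/w[2]
def cloud(d):
    K=d["intrinsics"];T=d["camera_from_world"];Z=d["range_z"]
    v,u=np.mgrid[:480,:640]
    P=np.stack([(u-K[0,2])/K[0,0]*Z,-(v-K[1,2])/K[1,1]*Z,-Z],-1)
    return (P-T[:3,3])@T[:3,:3]
E
python3 - <<'E'
from h import *
np.set_printoptions(precision=4,suppress=True)
t=np.load("top0.npz");s=np.load("scene0.npz")
def z(tile,x,y,o): return ((x-390*tile)/6.094+o[0]-.5+.08,y/6.094+o[1]-.42)
for nm,pts,h,hf,tile,o in(("bowl",[(490,320),(742,215),(466,155),(625,68)],.0445,.029,1,(332,273)),("cup",[(90,250),(208,80),(237,305),(308,200)],.036,.024,0,(160,216))):
    p=[ray(t,*z(tile,*a,o),h if i<2 else hf) for i,a in enumerate(pts)]
    m=(p[0]+p[1])/2;f=(p[2]+p[3])/2
    e=p[1]-p[0]
    print(nm,p,"mouth",m,"foot",f,"diam",np.linalg.norm(e),np.linalg.norm(p[2]-p[3]),"dir f-m",np.degrees(np.arctan2(*(f-m)[1::-1])),"perp",np.degrees(np.arctan2(e[1],e[0]))+90,np.linalg.norm(f-m))
C=cloud(t);S=cloud(s)
for nm,(x0,x1,y0,y1) in dict(bowl=(335,398,275,335),cup=(168,218,222,272),spare=(255,297,188,232),red1=(250,292,255,295),teal=(215,256,303,342),bottle=(255,294,130,180),tin=(330,388,130,190),tape=(450,510,298,352)).items():
    c=C[y0:y1,x0:x1].reshape(-1,3);c=c[c[:,2]>.012]
    print(nm,len(c),c.min(0),c.max(0),"top pts",c[c[:,2]>np.quantile(c[:,2],.97)].mean(0))
c=S[270:335,272:320].reshape(-1,3);c=c[(c[:,2]>.015)&(c[:,2]<.12)];print("bowlS",c.min(0),c.max(0),c[c[:,2]>np.quantile(c[:,2],.97)].mean(0))
c=S[190:235,210:250].reshape(-1,3);c=c[(c[:,2]>.015)&(c[:,2]<.12)];print("cupS",c.min(0),c.max(0),c[c[:,2]>np.quantile(c[:,2],.97)].mean(0))
E
```

```text
bowl [array([ 0.4214, -0.1377,  0.0445]), array([ 0.4582, -0.2223,  0.0445]), array([ 0.4766, -0.1293,  0.029 ]), array([ 0.5075, -0.1835,  0.029 ])] mouth [ 0.4398 -0.18    0.0445] foot [ 0.4921 -0.1564  0.029 ] diam 0.09225376659440342 0.06230503843222936 dir f-m 24.31630047880444 perp 23.51915571830449 0.059409350255854525
cup [array([0.5558, 0.2276, 0.036 ]), array([0.6154, 0.1895, 0.036 ]), array([0.5386, 0.1787, 0.024 ]), array([0.5755, 0.1556, 0.024 ])] mouth [0.5856 0.2086 0.036 ] foot [0.5571 0.1672 0.024 ] diam 0.07071027269339174 0.04360652152704209 dir f-m -124.57916834104996 perp 57.47263861099655 0.051696184125062265
bowl 1156 [ 0.4148 -0.2226  0.0121] [ 0.5045 -0.0843  1.2931] top pts [ 0.4571 -0.1341  0.6407]
cup 691 [ 0.4655 -0.0843  0.0172] [0.6134 0.2319 1.2931] top pts [ 0.4979 -0.0035  0.9453]
spare 585 [ 0.4655 -0.0843  0.0121] [0.6979 0.0572 1.2931] top pts [ 0.5407 -0.0417  0.8105]
red1 826 [ 0.4655 -0.0843  0.0121] [0.5565 0.0619 1.2931] top pts [ 0.503  -0.0188  0.5487]
teal 843 [ 0.3863 -0.0843  0.012 ] [0.4655 0.1348 1.2931] top pts [0.4368 0.0356 0.4821]
bottle 1130 [ 0.4655 -0.0843  0.0121] [0.7942 0.0509 1.2931] top pts [ 0.6688 -0.0136  0.5554]
tin 1930 [ 0.4655 -0.206   0.0121] [ 0.8085 -0.0843  1.2931] top pts [ 0.696  -0.138   0.3806]
tape 801 [ 0.3846 -0.4558  0.012 ] [ 0.472  -0.0843  1.2931] top pts [ 0.4512 -0.2729  0.5701]
bowlS [ 0.413  -0.2256  0.015 ] [ 0.504  -0.1342  0.0897] [ 0.449  -0.1825  0.0878]
cupS [0.5358 0.1561 0.0156] [0.6117 0.2279 0.0724] [0.5747 0.1976 0.0705]
```

The top view shows the bowl's rim from (349,325) to (389,308) with its mouth facing −x/−y, and the cup's rim from (174,257) to (194,229) with its mouth facing +x/+y. The measured rim diameters (92 and 71 mm), rim-top heights (90 and 72 mm) and reach agree with the given values. I'll do the bowl first: shut the fingers, travel high and stop on its mouth side.

Call:
arm_command(
  rows=[
    {"xyz": [-0.02,0.02,0],"delta_rot": [0,0,0],"gripper": 0},
    {"xyz": [-0.03,0.032,0],"delta_rot": [0,0,0],"gripper": 0},
    {"xyz": [-0.03,0.032,0],"delta_rot": [0,0,0],"gripper": 0},
    {"xyz": [-0.03,0.032,0],"delta_rot": [0,0,0],"gripper": 0},
    {"xyz": [-0.03,0.032,0],"delta_rot": [0,0,0],"gripper": 0},
    {"xyz": [-0.03,0.032,0],"delta_rot": [0,0,0],"gripper": 0},
    {"xyz": [-0.03,0.032,0],"delta_rot": [0,0,0],"gripper": 0},
    {"xyz": [-0.03,0.032,0],"delta_rot": [0,0,0],"gripper": 0},
    {"xyz": [-0.03,0.032,0],"delta_rot": [0,0,0],"gripper": 0},
    {"xyz": [-0.03,0.032,0],"delta_rot": [0,0,0],"gripper": 0},
    {"xyz": [-0.03,0.032,0],"delta_rot": [0,0,0],"gripper": 0},
  ],
)

```text
time: 1.2
tool_pos: [0.4471, 0.2027, 0.2078]
tcp_rot: [-2.599, -1.765, 0.0]
wrist_force: [0.9, -1.0, -0.4]
width: 0.007
```

Call:
arm_command(
  rows=[
    {"xyz": [-0.04,0.011,0],"delta_rot": [0,0,0],"gripper": 0},
    {"xyz": [-0.04,0.011,0],"delta_rot": [0,0,0],"gripper": 0},
    {"xyz": [-0.04,0.011,0],"delta_rot": [0,0,0],"gripper": 0},
    {"xyz": [-0.04,0.011,0],"delta_rot": [0,0,0],"gripper": 0},
    {"xyz": [-0.04,0.011,0],"delta_rot": [0,0,0],"gripper": 0},
    {"xyz": [-0.04,0.011,0],"delta_rot": [0,0,0],"gripper": 0},
    {"xyz": [-0.04,0.011,0],"delta_rot": [0,0,0],"gripper": 0},
    {"xyz": [-0.04,0.011,0],"delta_rot": [0,0,0],"gripper": 0},
    {"xyz": [-0.03,0.008,0],"delta_rot": [0,0,0],"gripper": 0},
    {"xyz": [-0.03,0.008,0],"delta_rot": [0,0,0],"gripper": 0},
    {"xyz": [0,0,0],"delta_rot": [0,0,0],"gripper": 0},
  ],
)

```text
time: 2.3
tool_pos: [0.4027, -0.1899, 0.2079]
tcp_rot: [2.602, 1.759, -0.002]
wrist_force: [-0.5, 0.4, -0.8]
width: -0.002
```

Call:
arm_command(
  rows=[
    {"xyz": [0,0,0],"delta_rot": [0,0,0.147],"gripper": 0},
    {"xyz": [0,0,0],"delta_rot": [0,0,0.147],"gripper": 0},
    {"xyz": [0,0,0],"delta_rot": [0,0,0.147],"gripper": 0},
    {"xyz": [0,0,0],"delta_rot": [0,0,0.147],"gripper": 0},
    {"xyz": [0,0,0],"delta_rot": [0,0,0.147],"gripper": 0},
    {"xyz": [0,0,0],"delta_rot": [0,0,0.147],"gripper": 0},
    {"xyz": [0,0,0],"delta_rot": [0,0,0.147],"gripper": 0},
    {"xyz": [0,0,0],"delta_rot": [0,0,0.147],"gripper": 0},
  ],
)

```text
time: 3.1
tool_pos: [0.4033, -0.1859, 0.2077]
tcp_rot: [-3.141, -0.018, 0.001]
wrist_force: [-1.1, 0.4, -0.1]
width: -0.002
```

Call:
arm_command(
  rows=[
    {"xyz": [0,0,0],"delta_rot": [0,0,0.147],"gripper": 0},
    {"xyz": [0,0,0],"delta_rot": [0,0,0.147],"gripper": 0},
    {"xyz": [0,0,0],"delta_rot": [0,0,0.147],"gripper": 0},
    {"xyz": [0,0,0],"delta_rot": [0,0,0.147],"gripper": 0},
    {"xyz": [0,0,0],"delta_rot": [0,0,0.147],"gripper": 0},
    {"xyz": [0,0,0],"delta_rot": [0,0,0.147],"gripper": 0},
    {"xyz": [0,0,0],"delta_rot": [0,0,0.147],"gripper": 0},
    {"xyz": [0,0,0],"delta_rot": [0,0,0.147],"gripper": 0},
    {"xyz": [0,0,0],"delta_rot": [0,0,0],"gripper": 0},
  ],
)

```text
time: 4.0
tool_pos: [0.4033, -0.1861, 0.2078]
tcp_rot: [-2.629, 1.72, 0.001]
wrist_force: [-0.8, -0.2, 0.7]
width: -0.001
```

Run:
```python
from workcell import bot
import numpy as np,cv2
s=bot.read_state();R=cv2.Rodrigues(s["tcp_rot"])[0];p=s["tool_pos"]
print(s["time"],p,s["q"],R.round(3))
for z in (.078,):
    print(R.T@(np.array([.405,-.197,z])-p))
print("push dir tool",R.T@[np.cos(.42),np.sin(.42),0])
```

```text
4.0 [ 0.40328819 -0.18608554  0.20783049] [-4.88682555e-01 -1.85169889e-01  2.07034872e+00  3.52353455e-04
  1.25723809e+00  6.69938321e-01] [[ 0.401 -0.916 -0.001]
 [-0.916 -0.401  0.001]
 [-0.001  0.    -1.   ]]
[0.01079735 0.00277041 0.129822  ]
push dir tool [-7.93338937e-03 -9.99968501e-01 -2.42391168e-04]
```

Call:
arm_command(
  rows=[
    {"xyz": [0.011,0.003,0.03],"delta_rot": [0,0,0],"gripper": 0},
    {"xyz": [0,0,0.04],"delta_rot": [0,0,0],"gripper": 0},
    {"xyz": [0,0,0.04],"delta_rot": [0,0,0],"gripper": 0},
    {"xyz": [0,0,0.02],"delta_rot": [0,0,0],"gripper": 0},
    {"xyz": [0,-0.01,0],"delta_rot": [0,0,0],"gripper": 0},
    {"xyz": [0,-0.01,0],"delta_rot": [0,0,0],"gripper": 0},
    {"xyz": [0,-0.005,0],"delta_rot": [0,0,0],"gripper": 0},
    {"xyz": [0,-0.005,0],"delta_rot": [0,0,0],"gripper": 0},
    {"xyz": [0,-0.005,0],"delta_rot": [0,0,0],"gripper": 0},
    {"xyz": [0,-0.005,0],"delta_rot": [0,0,0],"gripper": 0},
    {"xyz": [0,-0.005,0],"delta_rot": [0,0,0],"gripper": 0},
    {"xyz": [0,-0.005,0],"delta_rot": [0,0,0],"gripper": 0},
  ],
)

```text
time: 5.2
tool_pos: [0.4513, -0.1782, 0.0783]
tcp_rot: [-2.629, 1.72, -0.0]
wrist_force: [-0.1, 0.6, 0.7]
width: 0.002
```

```bash
cat > look.py <<'E'
import sys
from workcell import bot, read_camera
import cv2,numpy as np
a,b,c,d=map(int,sys.argv[2:6])
t=read_camera("top");s=read_camera("scene")
np.savez("t_"+sys.argv[1]+".npz",**t)
def cr(im,x,y,w=55): return cv2.resize(im[max(y-w,0):y+w,max(x-w,0):x+w,::-1],(390,390),interpolation=cv2.INTER_CUBIC)
cv2.imwrite("pics/"+sys.argv[1]+".png",np.hstack([cr(t["pixels"],a,b),cr(s["pixels"],c,d)]))
q=bot.read_state();print(q["time"],q["tool_pos"],q["wrist_force"])
E
python3 look.py b1 364 305 297 290
```

```text
5.3 [ 0.45156075 -0.17814702  0.07830798] [-0.02900681 -0.8227124  -0.4606641 ]
```

View pics/b1.png

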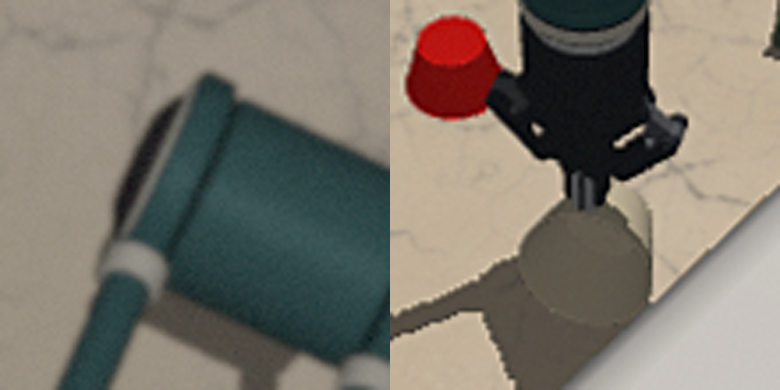

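The scene view shows the fingertips on the top of the rim, about centred, and the bowl starting to tip. I'll keep pushing slowly.

Call:
arm_command(
  rows=[
    {"xyz": [0,-0.005,0],"delta_rot": [0,0,0],"gripper": 0},
    {"xyz": [0,-0.005,0],"delta_rot": [0,0,0],"gripper": 0},
    {"xyz": [0,-0.005,0],"delta_rot": [0,0,0],"gripper": 0},
    {"xyz": [0,-0.005,0],"delta_rot": [0,0,0],"gripper": 0},
    {"xyz": [0,-0.005,0],"delta_rot": [0,0,0],"gripper": 0},
    {"xyz": [0,-0.005,0],"delta_rot": [0,0,0],"gripper": 0},
  ],
)

```text
time: 5.9
tool_pos: [0.4789, -0.1661, 0.0782]
tcp_rot: [2.629, -1.72, 0.0]
wrist_force: [0.9, 0.0, 0.1]
width: -0.001
```

```bash
python3 look.py b2 364 305 297 290
```

```text
6.0 [ 0.4791869  -0.16608455  0.07828235] [-0.44303765 -1.09495188 -0.3773168 ]
```

View pics/b2.png

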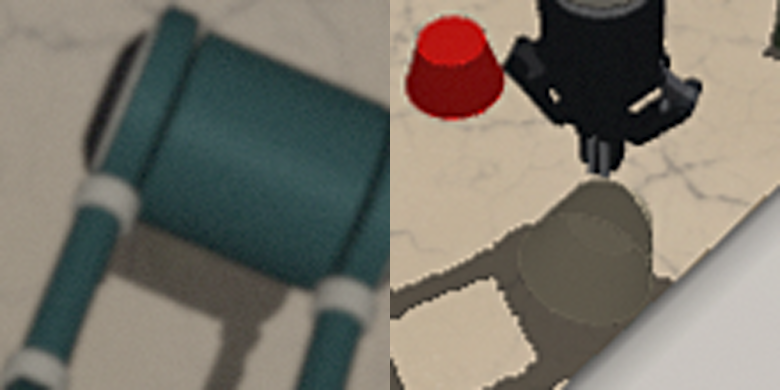

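Run:
```python
from workcell import bot, read_camera
from h import *
s=read_camera("scene")
im=s["pixels"][225:335,255:365,::-1]
cv2.imwrite("pics/b3.png",cv2.resize(np.clip(im*1.6,0,255).astype(np.uint8),(600,600),interpolation=cv2.INTER_CUBIC))
S=cloud(s)[260:335,268:325].reshape(-1,3);c=S[(S[:,2]>.012)&(S[:,2]<.11)]
print(len(c),c.min(0),c.max(0))
for a in range(10,110,10):
    k=c[(c[:,2]*1000>=a)&(c[:,2]*1000<a+10)]
    if len(k):print(a,len(k),k.mean(0).round(3),k.min(0).round(3),k.max(0).round(3))
u,v=None,None
K=s["intrinsics"];T=s["camera_from_world"]
p=T[:3,:3]@[.479,-.166,.078]+T[:3,3];print(K@[p[0]/-p[2],-p[1]/-p[2],1])
```

```text
752 [ 0.41459125 -0.22937043  0.01200724] [ 0.52224856 -0.00835137  0.10978174]
10 174 [ 0.46  -0.169  0.016] [ 0.416 -0.223  0.012] [ 0.522 -0.008  0.02 ]
20 136 [ 0.454 -0.164  0.024] [ 0.415 -0.226  0.02 ] [ 0.487 -0.138  0.03 ]
30 47 [ 0.445 -0.163  0.036] [ 0.415 -0.227  0.03 ] [ 0.506 -0.138  0.04 ]
40 39 [ 0.458 -0.171  0.046] [ 0.416 -0.229  0.04 ] [ 0.505 -0.138  0.05 ]
50 64 [ 0.478 -0.178  0.056] [ 0.417 -0.227  0.05 ] [ 0.504 -0.139  0.06 ]
60 99 [ 0.475 -0.175  0.065] [ 0.42  -0.223  0.06 ] [ 0.496 -0.145  0.07 ]
70 98 [ 0.464 -0.179  0.075] [ 0.426 -0.22   0.07 ] [ 0.483 -0.151  0.08 ]
80 77 [ 0.453 -0.182  0.084] [ 0.431 -0.209  0.08 ] [ 0.466 -0.159  0.09 ]
90 2 [ 0.446 -0.181  0.091] [ 0.445 -0.182  0.091] [ 0.447 -0.18   0.091]
100 16 [ 0.469 -0.172  0.107] [ 0.464 -0.18   0.102] [ 0.476 -0.16   0.11 ]
[301.42003615 286.66496473   1.        ]
```

View pics/b3.png

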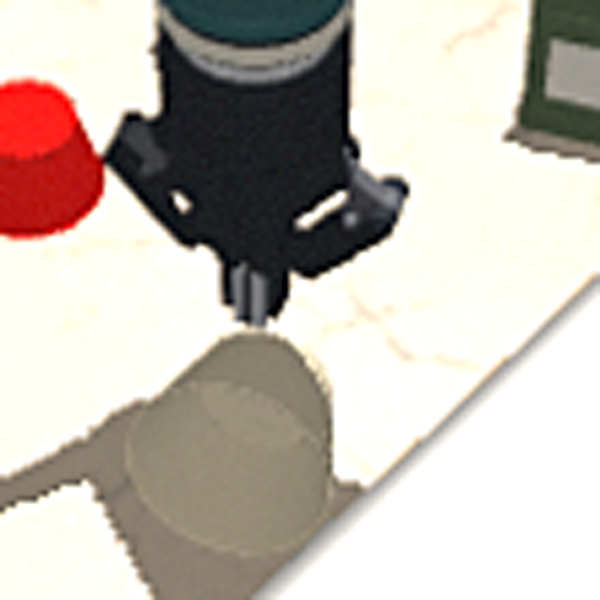

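Run:
```python
from workcell import bot, read_camera
from h import *
np.set_printoptions(precision=3,suppress=True)
s=read_camera("scene");C=cloud(s);T=s["camera_from_world"];print(bot.read_state()["time"],"cam",-T[:3,:3].T@T[:3,3])
for v in range(268,296,2):
    for u in (300,303): print(v,u,s["pixels"][v,u],C[v,u],end=" ")
    print()
K=s["intrinsics"]
for P in ([.479,-.166,.078],[.469,-.172,.1],[.469,-.170,.078],[.446,-.181,.09]):
    p=T[:3,:3]@P+T[:3,3];print(P,(K@[p[0]/-p[2],-p[1]/-p[2],1])[:2])
```

```text
6.1 cam [-0.054 -0.658  1.002]
268 300 [18 19 20] [ 0.476 -0.165  0.148] 268 303 [15 18 20] [ 0.467 -0.183  0.17 ] 
270 300 [15 15 19] [ 0.473 -0.167  0.145] 270 303 [16 19 21] [ 0.469 -0.18   0.159] 
272 300 [17 18 19] [ 0.473 -0.167  0.138] 272 303 [17 18 20] [ 0.469 -0.18   0.153] 
274 300 [28 28 29] [ 0.469 -0.171  0.137] 274 303 [14 17 19] [ 0.467 -0.182  0.149] 
276 300 [23 23 24] [ 0.467 -0.173  0.134] 276 303 [43 44 45] [ 0.475 -0.175  0.129] 
278 300 [23 25 26] [ 0.468 -0.172  0.126] 278 303 [46 46 47] [ 0.472 -0.177  0.126] 
280 300 [25 25 26] [ 0.467 -0.173  0.12 ] 280 303 [43 44 45] [ 0.475 -0.175  0.115] 
282 300 [19 22 24] [ 0.469 -0.171  0.109] 282 303 [41 43 44] [ 0.471 -0.178  0.113] 
284 300 [75 71 64] [ 0.467 -0.172  0.104] 284 303 [77 76 77] [ 0.473 -0.176  0.102] 
286 300 [99 92 77] [ 0.488 -0.153  0.06 ] 286 303 [93 88 74] [ 0.494 -0.157  0.059] 
288 300 [84 79 67] [ 0.48  -0.161  0.067] 288 303 [85 78 66] [ 0.484 -0.166  0.068] 
290 300 [86 81 68] [ 0.474 -0.166  0.07 ] 290 303 [86 79 69] [ 0.478 -0.172  0.071] 
292 300 [87 81 69] [ 0.464 -0.175  0.08 ] 292 303 [86 82 68] [ 0.471 -0.178  0.076] 
294 300 [86 82 68] [ 0.457 -0.182  0.086] 294 303 [87 81 70] [ 0.463 -0.185  0.082] 
[0.479, -0.166, 0.078] [301.42  286.665]
[0.469, -0.172, 0.1] [300.383 284.671]
[0.469, -0.17, 0.078] [299.797 290.069]
[0.446, -0.181, 0.09] [296.506 295.32 ]
```

The bowl has not moved: its rim top is still at (0.446, −0.181, 0.090). In the scene view the fingertip ends at row 285, which the depth puts at z ≈ 0.10 although the report says 0.078, so the fingers passed over the rim. I'll back out, go about 22 mm lower and measure the tip again.

Call:
arm_command(
  rows=[
    {"xyz": [0,0.02,-0.005],"delta_rot": [0,0,0],"gripper": 0},
    {"xyz": [0,0.03,0],"delta_rot": [0,0,0],"gripper": 0},
    {"xyz": [0,0.025,0],"delta_rot": [0,0,0],"gripper": 0},
    {"xyz": [0,0,0.027],"delta_rot": [0,0,0],"gripper": 0},
    {"xyz": [0,0,0],"delta_rot": [0,0,0],"gripper": 0},
  ],
)

```text
time: 6.6
tool_pos: [0.4065, -0.1952, 0.0537]
tcp_rot: [2.627, -1.722, -0.009]
wrist_force: [0.3, 0.2, -0.3]
width: -0.003
```

Run:
```python
from workcell import bot, read_camera
from h import *
np.set_printoptions(precision=3,suppress=True)
s=read_camera("scene");C=cloud(s);q=bot.read_state();print(q["time"],q["tool_pos"],q["width"])
im=s["pixels"][225:335,245:355,::-1]
cv2.imwrite("pics/b4.png",cv2.resize(np.clip(im*1.6,0,255).astype(np.uint8),(600,600),interpolation=cv2.INTER_CUBIC))
m=(s["pixels"].max(2)<60)
p=C[m];p=p[np.linalg.norm(p[:,:2]-q["tool_pos"][:2],axis=1)<.03];p=p[p[:,2]<.15]
print(len(p));print(p[np.argsort(p[:,2])[:12]])
```

```text
6.65 [ 0.408 -0.196  0.055] -0.0007004755409640961
263
[[ 0.394 -0.2    0.082]
 [ 0.395 -0.202  0.083]
 [ 0.401 -0.206  0.085]
 [ 0.394 -0.191  0.085]
 [ 0.402 -0.205  0.086]
 [ 0.394 -0.2    0.086]
 [ 0.403 -0.21   0.086]
 [ 0.393 -0.189  0.087]
 [ 0.401 -0.209  0.087]
 [ 0.395 -0.19   0.087]
 [ 0.395 -0.203  0.088]
 [ 0.396 -0.201  0.088]]
```

View pics/b4.png

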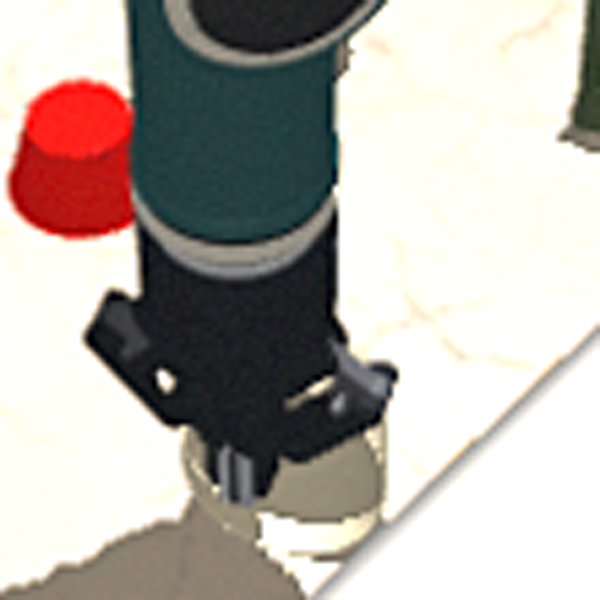

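The fingertip now measures z ≈ 0.079–0.082, so the real tip sits about 24 mm above the reported height. That is the height I wanted, below the 90 mm rim, so I push.

Call:
arm_command(
  rows=[
    {"xyz": [0,-0.01,0],"delta_rot": [0,0,0],"gripper": 0},
    {"xyz": [0,-0.01,0],"delta_rot": [0,0,0],"gripper": 0},
    {"xyz": [0,-0.005,0],"delta_rot": [0,0,0],"gripper": 0},
    {"xyz": [0,-0.005,0],"delta_rot": [0,0,0],"gripper": 0},
    {"xyz": [0,-0.005,0],"delta_rot": [0,0,0],"gripper": 0},
    {"xyz": [0,-0.005,0],"delta_rot": [0,0,0],"gripper": 0},
    {"xyz": [0,-0.005,0],"delta_rot": [0,0,0],"gripper": 0},
    {"xyz": [0,-0.005,0],"delta_rot": [0,0,0],"gripper": 0},
    {"xyz": [0,-0.005,0],"delta_rot": [0,0,0],"gripper": 0},
  ],
)

```text
time: 7.55
tool_pos: [0.4604, -0.1741, 0.0561]
tcp_rot: [2.629, -1.72, -0.0]
wrist_force: [0.4, -0.2, 0.5]
width: -0.0
```

```bash
python3 look.py b5 364 305 297 290
```

```text
7.65 [ 0.4607717  -0.17417209  0.05627028] [-0.0417183  -0.52023175  0.24322606]
```

View pics/b5.png

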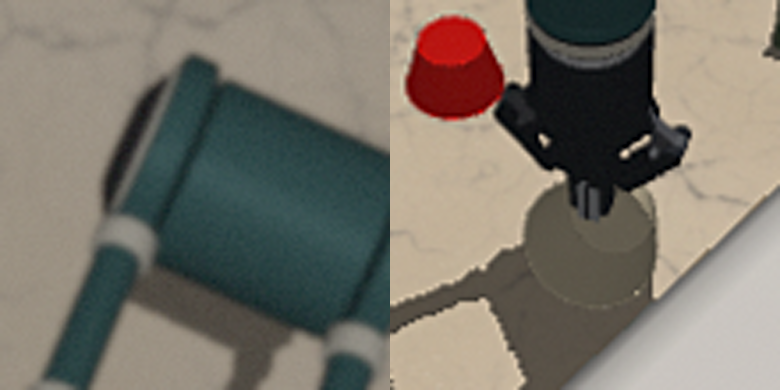

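The rim's lower edge has risen and the fingers are in front of the upper rim, so the bowl is tipping. I'll push on.

Call:
arm_command(
  rows=[
    {"xyz": [0,-0.005,0],"delta_rot": [0,0,0],"gripper": 0},
    {"xyz": [0,-0.005,0],"delta_rot": [0,0,0],"gripper": 0},
    {"xyz": [0,-0.005,0],"delta_rot": [0,0,0],"gripper": 0},
    {"xyz": [0,-0.005,0],"delta_rot": [0,0,0],"gripper": 0},
    {"xyz": [0,-0.005,0],"delta_rot": [0,0,0],"gripper": 0},
    {"xyz": [0,-0.005,0],"delta_rot": [0,0,0],"gripper": 0},
  ],
)

```text
time: 8.25
tool_pos: [0.4881, -0.1621, 0.0562]
tcp_rot: [-2.629, 1.72, -0.0]
wrist_force: [0.8, 0.3, 0.6]
width: -0.0
```

```bash
python3 look.py b6 364 305 297 290
```

```text
8.35 [ 0.4883751  -0.16207779  0.05628783] [ 0.58418892 -0.00357114 -0.0014473 ]
```

View pics/b6.png

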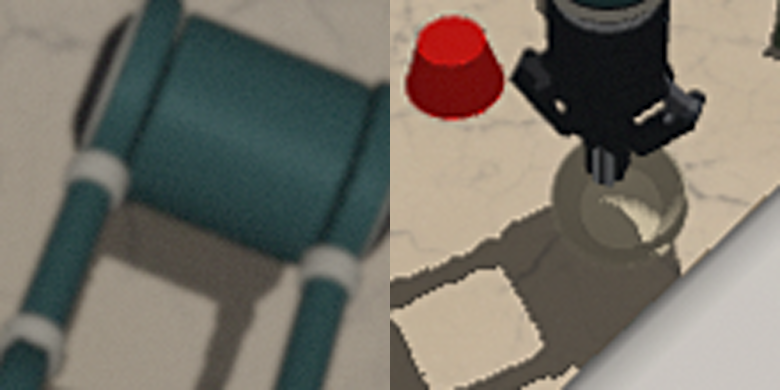

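Run:
```python
from workcell import bot, read_camera
from h import *
np.set_printoptions(precision=3,suppress=True)
s=read_camera("scene");C=cloud(s)
im=s["pixels"][235:335,260:360,::-1]
cv2.imwrite("pics/b7.png",cv2.resize(np.clip(im*1.6,0,255).astype(np.uint8),(600,600),interpolation=cv2.INTER_CUBIC))
p=s["pixels"];m=(p[:,:,0]>60)
c=C[255:330,270:335][m[255:330,270:335]];c=c[(c[:,2]>.015)&(c[:,2]<.11)&(np.hypot(c[:,0]-.51,c[:,1]+.15)<.08)]
print(c.min(0),c.max(0));k=c[c[:,2]>.056];print(len(k),k.min(0),k.max(0));A=np.c_[k[:,:2],np.ones(len(k))];print(np.linalg.lstsq(A,k[:,2],rcond=None)[0])
print(np.quantile(c[:,2],[.5,.9,.97,1]))
```

```text
[ 0.457 -0.214  0.015] [ 0.547 -0.122  0.11 ]
184 [ 0.457 -0.214  0.056] [ 0.547 -0.122  0.11 ]
[-0.11   0.012  0.126]
[0.045 0.07  0.092 0.11 ]
```

View pics/b7.png

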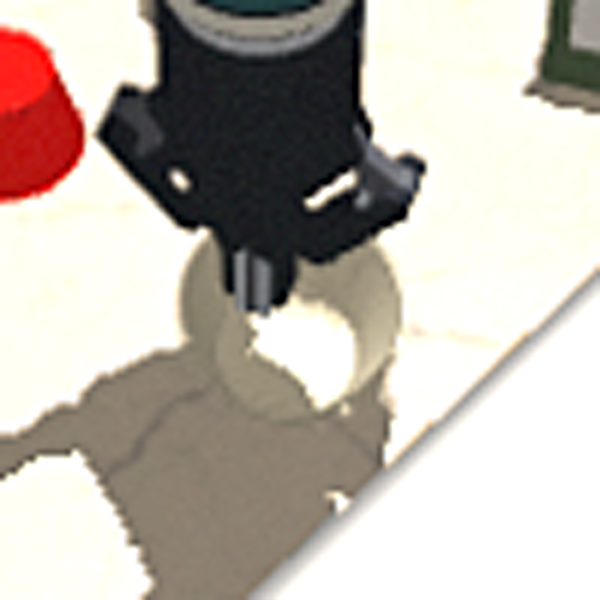

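The bowl has dropped upright: its rim spans 0.457–0.547 m in x and encloses the foot. I'll lift clear and go over to the cup's mouth side.

Call:
arm_command(
  rows=[
    {"xyz": [0,0,-0.03],"delta_rot": [0,0,0],"gripper": 0},
    {"xyz": [0,0,-0.045],"delta_rot": [0,0,0],"gripper": 0},
    {"xyz": [0,0,-0.045],"delta_rot": [0,0,0],"gripper": 0},
    {"xyz": [0,0,-0.01],"delta_rot": [0,0,0],"gripper": 0},
  ],
)

```text
time: 8.8
tool_pos: [0.491, -0.1637, 0.1925]
tcp_rot: [-2.627, 1.719, -0.016]
wrist_force: [0.4, -1.1, 0.5]
width: 0.001
```

Call:
arm_command(
  rows=[
    {"xyz": [-0.0317,-0.0263,0],"delta_rot": [0,0,0],"gripper": 0},
    {"xyz": [-0.0317,-0.0263,0],"delta_rot": [0,0,0],"gripper": 0},
    {"xyz": [-0.0317,-0.0263,0],"delta_rot": [0,0,0],"gripper": 0},
    {"xyz": [-0.0317,-0.0263,0],"delta_rot": [0,0,0],"gripper": 0},
    {"xyz": [-0.0317,-0.0263,0],"delta_rot": [0,0,0],"gripper": 0},
    {"xyz": [-0.0317,-0.0263,0],"delta_rot": [0,0,0],"gripper": 0},
    {"xyz": [-0.0317,-0.0263,0],"delta_rot": [0,0,0],"gripper": 0},
    {"xyz": [-0.0317,-0.0263,0],"delta_rot": [0,0,0],"gripper": 0},
    {"xyz": [-0.0317,-0.0263,0],"delta_rot": [0,0,0],"gripper": 0},
    {"xyz": [-0.0317,-0.0263,0],"delta_rot": [0,0,0],"gripper": 0},
  ],
)

```text
time: 9.8
tool_pos: [0.6015, 0.2349, 0.1852]
tcp_rot: [2.628, -1.72, -0.001]
wrist_force: [0.5, -1.2, 0.2]
width: -0.002
```

Call:
arm_command(
  rows=[
    {"xyz": [0,0,0],"delta_rot": [0,0,-0.145],"gripper": 0},
    {"xyz": [0,0,0],"delta_rot": [0,0,-0.145],"gripper": 0},
    {"xyz": [0,0,0],"delta_rot": [0,0,-0.145],"gripper": 0},
    {"xyz": [0,0,0],"delta_rot": [0,0,-0.14],"gripper": 0},
    {"xyz": [0,0,0],"delta_rot": [0,0,0],"gripper": 0},
  ],
)

```text
time: 10.3
tool_pos: [0.6012, 0.2333, 0.1852]
tcp_rot: [3.008, -0.904, -0.002]
wrist_force: [-0.6, 0.2, 0.6]
width: 0.001
```

Run:
```python
from workcell import bot, read_camera
from h import *
np.set_printoptions(precision=3,suppress=True)
t=read_camera("top");s=read_camera("scene")
st=bot.read_state();R=cv2.Rodrigues(st["tcp_rot"])[0];p=st["tool_pos"];print(st["time"],p,"yaw y",np.degrees(np.arctan2(R[1,1],R[0,1])))
d=np.array([-.552,-.834,0])
print("to start",R.T@(np.array([.580,.2005,.037])-.042*d-p))
C=cloud(s)
for n,(x,y) in dict(bowl=(.502,-.168),cup=(.572,.186)).items():
  c=C.reshape(-1,3);c=c[(c[:,2]>.015)&(c[:,2]<.12)&(np.hypot(c[:,0]-x,c[:,1]-y)<.07)]
  k=c[c[:,2]>c[:,2].max()-.006] if len(c) else c
  print(n,len(c),c.min(0),c.max(0),k.mean(0))
m=s["pixels"].max(2)<60
P=C[m];P=P[np.linalg.norm(P[:,:2]-p[:2],axis=1)<.03];print(P[np.argsort(P[:,2])[:6]])
cv2.imwrite("pics/c1.png",np.hstack([t["pixels"][:,:,::-1][150:400,120:520],s["pixels"][:,:,::-1][100:350,150:450]]))
```

```text
10.4 [0.601 0.233 0.186] yaw y -123.66061630829567
to start [ 0.    -0.003  0.149]
bowl 864 [ 0.464 -0.199  0.015] [ 0.557 -0.107  0.067] [ 0.514 -0.152  0.063]
cup 496 [0.536 0.155 0.015] [0.613 0.225 0.073] [0.575 0.196 0.069]
[[0.594 0.228 0.207]
 [0.595 0.224 0.209]
 [0.593 0.225 0.213]
 [0.605 0.223 0.213]
 [0.596 0.225 0.214]
 [0.595 0.219 0.214]]
```

View pics/c1.png

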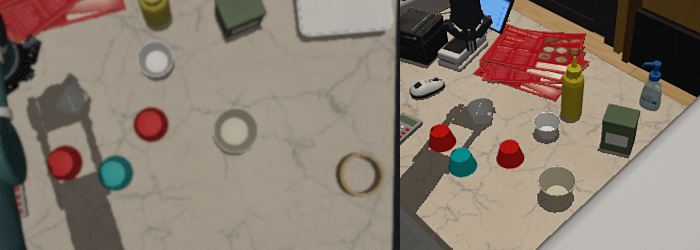

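The bowl stands upright with its rim at z ≈ 0.064 and its centre near (0.51, −0.15). The cup is where it was, with its rim top at 0.073. Next I lower to a reported 0.037 (real ≈ 0.06) and push the cup along +y of the tool.

Call:
arm_command(
  rows=[
    {"xyz": [0,-0.003,0.04],"delta_rot": [0,0,0],"gripper": 0},
    {"xyz": [0,0,0.045],"delta_rot": [0,0,0],"gripper": 0},
    {"xyz": [0,0,0.044],"delta_rot": [0,0,0],"gripper": 0},
    {"xyz": [0,0,0.02],"delta_rot": [0,0,0],"gripper": 0},
    {"xyz": [0,0,0],"delta_rot": [0,0,0],"gripper": 0},
    {"xyz": [0,0,0],"delta_rot": [0,0,0],"gripper": 0},
  ],
)

```text
time: 11.0
tool_pos: [0.6035, 0.2359, 0.0373]
tcp_rot: [3.008, -0.907, -0.0]
wrist_force: [0.6, 0.0, 0.3]
width: -0.002
```

```bash
cat > chk.py <<'E'
import sys
from workcell import bot, read_camera
from h import *
np.set_printoptions(precision=3,suppress=True)
s=read_camera("scene");C=cloud(s);st=bot.read_state();p=st["tool_pos"];print(st["time"],p,st["wrist_force"])
m=s["pixels"].max(2)<60
P=C[m];P=P[np.linalg.norm(P[:,:2]-p[:2],axis=1)<.03];P=P[P[:,2]>.02];print(P[np.argsort(P[:,2])[:5]])
c=C[~m];c=c[(c[:,2]>.012)&(c[:,2]<.12)&(np.hypot(c[:,0]-.565,c[:,1]-.18)<.08)];print(c.min(0),c.max(0))
cv2.imwrite("pics/"+sys.argv[1]+".png",cv2.resize(s["pixels"][150:260,180:290,::-1],(600,600),interpolation=cv2.INTER_CUBIC))
E
python3 chk.py c2
```

```text
11.05 [0.605 0.236 0.039] [0.78  0.109 0.946]
[[0.598 0.224 0.063]
 [0.594 0.228 0.064]
 [0.596 0.23  0.065]
 [0.607 0.224 0.065]
 [0.592 0.234 0.066]]
[0.536 0.157 0.012] [0.626 0.252 0.119]
```

View pics/c2.png

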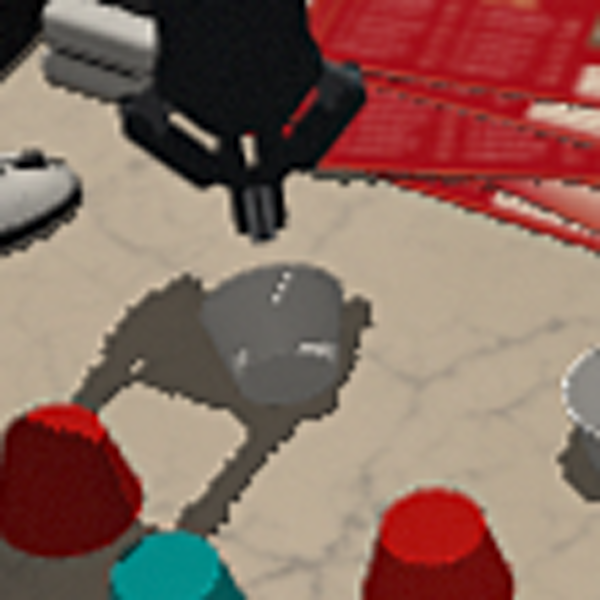

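The closed fingers are above and behind the cup's rim at (262,235), in line with its axis, with the tip at z ≈ 0.062. I'll push from here, 3 mm lower.

Call:
arm_command(
  rows=[
    {"xyz": [0,0.005,0.003],"delta_rot": [0,0,0],"gripper": 0},
    {"xyz": [0,0.01,0],"delta_rot": [0,0,0],"gripper": 0},
    {"xyz": [0,0.005,0],"delta_rot": [0,0,0],"gripper": 0},
    {"xyz": [0,0.005,0],"delta_rot": [0,0,0],"gripper": 0},
    {"xyz": [0,0.005,0],"delta_rot": [0,0,0],"gripper": 0},
    {"xyz": [0,0.005,0],"delta_rot": [0,0,0],"gripper": 0},
    {"xyz": [0,0.005,0],"delta_rot": [0,0,0],"gripper": 0},
    {"xyz": [0,0.005,0],"delta_rot": [0,0,0],"gripper": 0},
    {"xyz": [0,0.005,0],"delta_rot": [0,0,0],"gripper": 0},
  ],
)

```text
time: 11.95
tool_pos: [0.5756, 0.1939, 0.0341]
tcp_rot: [3.009, -0.904, -0.0]
wrist_force: [0.7, -0.0, 0.1]
width: 0.001
```

```bash
python3 chk.py c3
```

```text
12.0 [0.575 0.193 0.034] [-0.691 -0.621  0.139]
[[0.564 0.193 0.071]
 [0.578 0.183 0.071]
 [0.561 0.193 0.072]
 [0.581 0.182 0.073]
 [0.577 0.178 0.075]]
[0.534 0.149 0.012] [0.607 0.22  0.119]
```

View pics/c3.png

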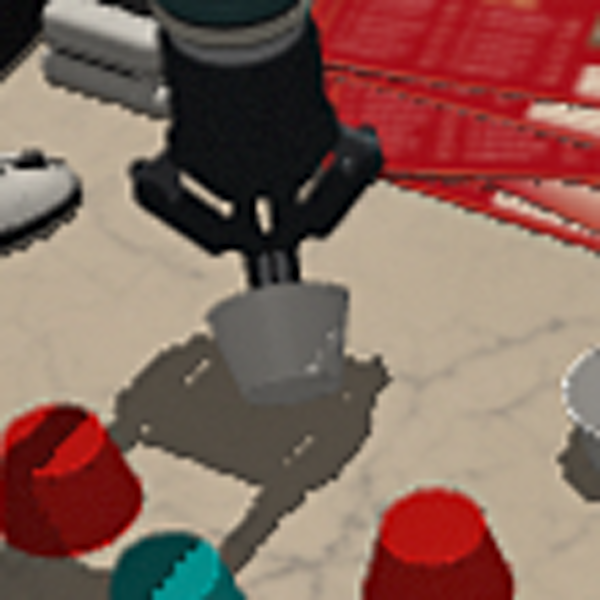

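The fingertips are behind the rim and the cup is tipping: its foot shows less. I continue.

Call:
arm_command(
  rows=[
    {"xyz": [0,0.005,0],"delta_rot": [0,0,0],"gripper": 0},
    {"xyz": [0,0.005,0],"delta_rot": [0,0,0],"gripper": 0},
    {"xyz": [0,0.005,0],"delta_rot": [0,0,0],"gripper": 0},
    {"xyz": [0,0.004,0],"delta_rot": [0,0,0],"gripper": 0},
    {"xyz": [0,0,0],"delta_rot": [0,0,0],"gripper": 0},
  ],
)

```text
time: 12.5
tool_pos: [0.5649, 0.1779, 0.0341]
tcp_rot: [3.008, -0.905, -0.001]
wrist_force: [-0.3, 0.3, 0.2]
width: -0.0
```

```bash
python3 chk.py c4
```

```text
12.55 [0.565 0.178 0.034] [0.226 0.454 0.046]
[[0.559 0.168 0.059]
 [0.556 0.169 0.061]
 [0.566 0.167 0.063]
 [0.567 0.164 0.064]
 [0.553 0.173 0.064]]
[0.515 0.108 0.012] [0.593 0.202 0.117]
```

View pics/c4.png

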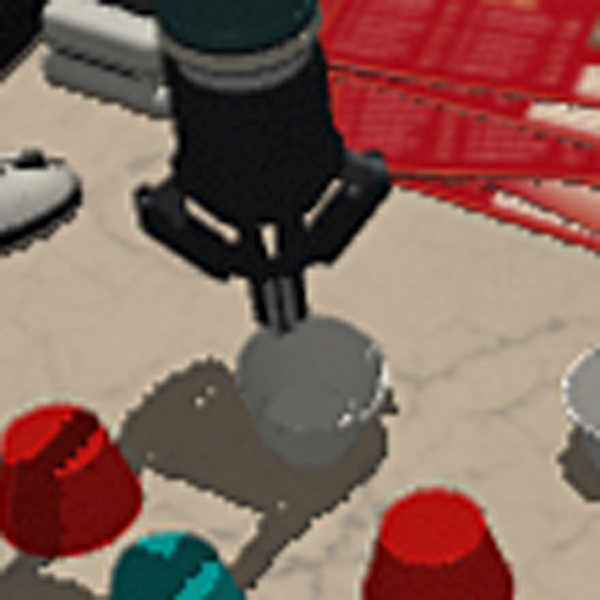

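The cup has dropped upright. I lift straight up, swing away to the left, and check.

Call:
arm_command(
  rows=[
    {"xyz": [0,0,-0.03],"delta_rot": [0,0,0],"gripper": 0},
    {"xyz": [0,0,-0.045],"delta_rot": [0,0,0],"gripper": 0},
    {"xyz": [0,0,-0.045],"delta_rot": [0,0,0],"gripper": 0},
    {"xyz": [0,0,-0.045],"delta_rot": [0,0,0],"gripper": 0},
    {"xyz": [0,-0.04,-0.01],"delta_rot": [0,0,0],"gripper": 0},
    {"xyz": [0,-0.04,0],"delta_rot": [0,0,0],"gripper": 0},
    {"xyz": [0,-0.04,0],"delta_rot": [0,0,0],"gripper": 0},
    {"xyz": [0,0,0],"delta_rot": [0,0,0],"gripper": 0},
    {"xyz": [0,0,0],"delta_rot": [0,0,0],"gripper": 0},
  ],
)

```text
time: 13.45
tool_pos: [0.6313, 0.2791, 0.2083]
tcp_rot: [3.008, -0.902, -0.001]
wrist_force: [-1.3, 0.9, -0.2]
width: -0.0
```

Run:
```python
from workcell import bot, read_camera
from h import *
np.set_printoptions(precision=3,suppress=True)
t=read_camera("top");s=read_camera("scene");st=bot.read_state();print(st["time"],st["tool_pos"],st["joint_vel"])
C=cloud(s)
for n,(x,y) in dict(bowl=(.511,-.153),cup=(.555,.155)).items():
  c=C.reshape(-1,3);c=c[(c[:,2]>.015)&(c[:,2]<.12)&(np.hypot(c[:,0]-x,c[:,1]-y)<.07)]
  k=c[c[:,2]>c[:,2].max()-.008];print(n,c.min(0),c.max(0),k.mean(0))
o=np.load("top0.npz")["pixels"].astype(int)
for n,(x0,x1,y0,y1) in dict(spare=(255,297,188,232),red1=(250,292,255,295),bottle=(255,294,130,180),tin=(330,388,130,190),tape=(450,510,298,352),teal=(215,256,303,342),red2=(165,205,292,332)).items():
  a=t["pixels"][y0:y1,x0:x1].astype(int);print(n,np.abs(a-o[y0:y1,x0:x1]).mean())
cv2.imwrite("pics/f.png",np.hstack([t["pixels"][:,:,::-1][120:370,120:520],s["pixels"][:,:,::-1][120:370,150:450]]))
```

```text
13.55 [0.631 0.278 0.209] [-0.009 -0.016  0.01   0.002 -0.     0.   ]
bowl [ 0.465 -0.198  0.015] [ 0.559 -0.107  0.067] [ 0.513 -0.15   0.062]
cup [0.515 0.111 0.015] [0.591 0.191 0.052] [0.557 0.156 0.046]
spare 6.453102453102453
red1 5.673809523809524
bottle 6.28974358974359
tin 5.335727969348659
tape 6.190123456790124
teal 5.629143214509068
red2 26.071041666666666
```

View pics/f.png

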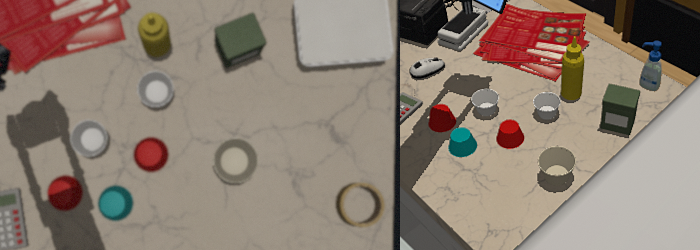

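Both stand mouth up about 2 cm from where they lay. The other objects are unchanged; the left red cup's crop differs only because the arm's shadow falls on it.

```bash
python3 -c "
from workcell import bot
print(bot.finish_job())"
```

```text
the job is handed in; nothing more can be done
None
```

The rice bowl and the fallen sauce cup both stand on their feet, mouth up. I tipped each by a slow level push on its rim with the closed fingertips, bowl first, and handed the job in at about 13.6 s.

- **Bowl:** in the last pictures its rim is level at about 64 mm, with its centre near (0.51, −0.15), some 2 cm from where it lay.
- **Cup:** its rim is level at about 47 mm, with its centre near (0.555, 0.155), also some 2 cm away.
- **Everything else:** the top view shows the standing white cup, bottle, tin and tape roll unmoved, and the red and turquoise look-alikes too. The left red cup's picture differed from before, but only because the arm's shadow lay on it.
- **What went wrong:** my first push on the bowl passed over its rim without moving it. The depth image showed the real fingertips about 22–24 mm above the reported TCP height, so I went lower for both pushes, and both worked.
- **Robot state:** the arm was parked clear of everything at hand-in, and the wrist force stayed within about 2 N in every reading.

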